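# Put the long sharpening stone away in the part-open drawer

### The job

Put the longer of the two bare grey sharpening stones away in the open lower drawer of the wooden drawer unit, lying flat on the drawer's floor, then push the drawer fully shut. The drawer opens less far than the stone is long, so feed the stone in slanting under the unit; do not knock or press it hard against the drawer or the unit (it chips), and leave the shorter stone where it is.

Things in the scene. Friction and masses are not known exactly. Their poses are not given: they have to be found in the camera images.
- long_stone: Loose grey bench stone with a darker lower layer, a plain bar 160 long (x) x 50 wide (y) x 24 high (z) mm, 0.3 to 0.6 kg. Origin at the centre of its underside. Lies flat on the bench, roughly pointing away from the robot; its two ends are alike.
- short_stone: The same kind of stone, 110 x 50 x 24 mm, loose, origin at the centre of its underside. It stays where it lies.
- cabinet: Wooden two-drawer unit fixed to the bench, 200 deep (x) x 174 wide (y) x 170 high (z) mm, tin and cup on top. Origin: middle of the lower edge of its front face; own -x faces the robot, the body of the unit lies at x = 0 to 200 mm. The upper drawer is shut, flush and cannot move.
- drawer (a joint): How far the lower drawer is pulled out, m: 0 shut, at most 0.12 (it stops there). It slides along the unit's own x, towards -x as it opens, stays where it is left and takes about 3 N to push. It stands open 105 to 118 mm at the start.
- drawer_floor (a point): Centre of the lower drawer's inside floor, 18 mm above the bench; x to the drawer's rear, y to its left, z up. Inside, the drawer is 178 long (x) x 134 wide (y) mm; its sides and rear rise 52 mm above the floor, its front 42 mm.
- opening_edge (a point): Middle of the upper edge of the lower drawer's opening, on the unit's front plane, 80 mm above the bench (62 mm over the drawer's floor); axes as the unit's. From here the unit's front rises straight to 170 mm.
- drawer_front (a point): Middle of the top edge of the lower drawer's front panel, on its outer face, 60 mm above the bench; axes as the unit's. The panel is 14 mm thick, 172 mm wide, with a thin flat pull plate and no knob. Shut, its inner face lies against the unit's front.

How it is judged:
By the outcome, as a careful person would: the job done as asked, in the order asked, and still so for the second after the job is handed in, with the robot touching nothing.
It also fails if it takes over 53 s, if anything falls off the work surface, if the arm or the gripper's body presses on something with over 40 N, if the wrist force passes 120 N, or if a joint passes its speed limit or range.

### The arm

A 6-joint arm with a two-finger parallel gripper is mounted at the origin on a cart in front of the work surface, level with it; the furniture and walls round the work are solid. World frame = base frame: x ahead of the robot, y to its left, z up, the work surface at z = 0. Lengths are in mm, angles in rad, forces in N, time in s.
With the tool pointing down it reaches from about 250 to 850 mm from the base axis. Payload 12.5 kg.
Tool frame: the origin (TCP) lies on the centre line of the jaws, within the pads' length; the fingertips stand 11 mm ahead of it and the grasp point (between the pads) lies 8 mm behind it; z points along the fingers, y is the line along which they close (so a half turn about z gives the same grasp; the last joint's range is limited). The gripper opens to 93 mm and grips with 3 to 60 N. Pads are 15 mm wide; open, the fingers measure 128 mm over their backs; the gripper's body (75 mm by 188 mm) begins 65 mm behind the grasp point.
Start: joints at [1.154, 0.351, 1.652, -0, 1.139, -0.085], TCP at [179.128, 519.998, 229.633] pointing down, gripper open.
Joint ranges: [-2.75, 2.75], [-0.79, 2.1], [0.01, 2.65], [-1.57, 4.71], [0.07, 3.14], [-2.87, 2.87]. Speed limits (rad/s): [2.22, 2.22, 2.79, 3.14, 3.14, 3.14].

### API

Orientations are given as a unit quaternion [x, y, z, w].
In Python, from station import ctrl, solve_ik, telemetry, eyes, ticket gives the robot as it stands. The module is installed in compiled form; this text tells all that it offers. Calls block until the motion is done:
- ctrl.movep(position, orientation): joint-space move of the TCP to a pose.
- ctrl.servo_line(position, vel=150, orientation=None, max_force=None): straight line of the TCP; orientation=None keeps the orientation; vel is the mean speed in mm/s. With max_force (N) it stops when the force on the tool has changed by that much, and returns True; else False.
- ctrl.goto_joints(angles): joint-space move.
- ctrl.gripper_to(opening, strength=None): finger opening in mm; strength is the grip in N (None keeps the last); returns when the fingers have stopped.
- ctrl.hold(seconds).
- solve_ik(position, orientation): joint angles nearest the present ones, or None.
- telemetry.read_state(): the state.
- eyes.read_camera(name): name is "scene" or "top" or "wrist"; returns the picture (384x512x3 uint8, blue, green, red); there is no depth.
- eyes.camera_model(name): a dict with "intrinsics" (3x3 intrinsics, pixels), "R" (3x3) and "t" (3): a world point X has camera coordinates R X + t. Camera axes: x right, y down, z forward; pixel columns grow to the right and rows downward; lengths in mm; the calibration is good to about 2 mm. A picture is of the moment at which its call begins: read the wrist's pose just before it. camera_model takes no time and is no camera call; for the wrist camera it gives the pose at the moment of the call.
A pose or a line that the arm cannot do raises ctrl.PlanningError and nothing moves.
- ticket.finish_job(): hands the job in; it is judged then, once.
The state is a dict: "clock": time; "joints": joint angles; "joint_vel": joint speeds; "joint_torque": joint torques, N m; "position": TCP position; "eef_rot": TCP orientation; "force": force on the tool from outside, world axes, zero at the start; "wrist_torque": the same for the moment, N m; "finger_gap": finger opening in mm; "gripper_force": force on a finger pad.
Only numpy, scipy, OpenCV 4.12 (cv2) and the standard library are available. Lean on these libraries where they do the work, as an engineer would, in place of code of your own. Each camera call takes 0.05 s, during which the arm holds its last target. There are 200 camera calls.

## Working session

There is one attempt and no reset: what is moved stays moved. The work goes in short steps, each a Python script; the robot and the scene stay as the last script left them, time stands still between calls to the robot, and variables do not carry over. Pictures are saved under pics/ and viewed, at most 10 in all, crops included, and the job is handed in when it is done.

```bash
mkdir -p pics; python3 - <<'E'
from station import *
import cv2
s=telemetry.read_state();print(s['clock'],s['eef_rot'])
for n in ('top','scene'):
    cv2.imwrite(f'pics/{n}0.png',eyes.read_camera(n)); m=eyes.camera_model(n); print(n,m)
E
```

```text
0.0 [ 1.65157282e-01  9.86267071e-01 -5.64139986e-04 -1.35958805e-04]
top {'intrinsics': array([[434.99506033,   0.        , 254.76943962],
       [  0.        , 434.99506033, 186.05246018],
       [  0.        ,   0.        ,   1.        ]]), 'R': array([[ 0.02697816, -0.99960388, -0.00801654],
       [-0.99221707, -0.02580186, -0.12181773],
       [ 0.12156263,  0.01124056, -0.99252011]]), 't': array([ 105.81682363,  535.62940034, 1086.45789449])}
scene {'intrinsics': array([[379.70263571,   0.        , 257.39804259],
       [  0.        , 379.70263571, 194.34979677],
       [  0.        ,   0.        ,   1.        ]]), 'R': array([[-0.63844994, -0.76941345, -0.01961163],
       [-0.31060024,  0.28087877, -0.90809394],
       [ 0.70420819, -0.57368114, -0.41830704]]), 't': array([421.3832415 , 211.46278756, 619.28823311])}
```

View pics/top0.png

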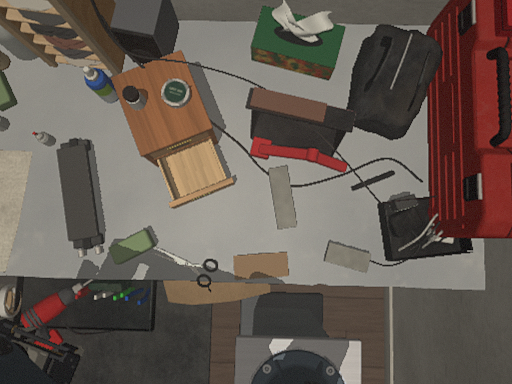

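View pics/scene0.png

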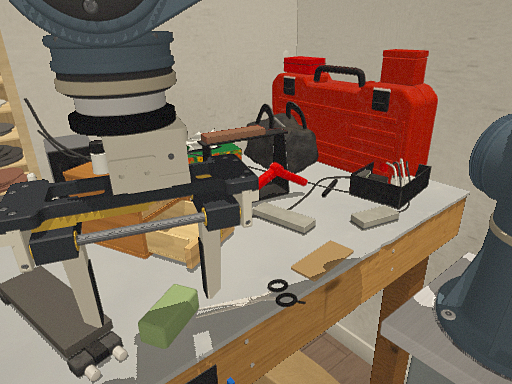

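The top picture shows the long stone around (283,197), the short one around (347,256), and the drawer unit with its open drawer around (197,172). Next I'll take finer measurements from an enlarged crop.

```bash
cat > h.py <<'E'
from station import *
import cv2, numpy as np
def ray(n,uv,z,m=None):
    m=m or eyes.camera_model(n)
    d=m['R'].T@np.linalg.inv(m['intrinsics'])@np.array([uv[0],uv[1],1.]); c=-m['R'].T@m['t']
    return c+d*(z-c[2])/d[2]
def proj(n,X):
    m=eyes.camera_model(n); p=m['intrinsics']@(m['R']@np.asarray(X,float)+m['t']); return p[:2]/p[2]
E
python3 - <<'E'
from h import *
im=cv2.imread('pics/top0.png')
c=im[45:235,110:310]; cv2.imwrite('pics/crop0.png',cv2.resize(c,None,fx=3.15,fy=3.15,interpolation=cv2.INTER_CUBIC)[:600])
print(im[197,283],im[256,347],im[230,320],im[180,320],im[215,150])
hsv=cv2.cvtColor(im,cv2.COLOR_BGR2HSV)
for (u,v) in((283,197),(347,256)):
    d=np.abs(im.astype(int)-im[v-3:v+4,u-3:u+4].reshape(-1,3).mean(0)).max(2)<14
    n,l,st,_=cv2.connectedComponentsWithStats(d.astype(np.uint8),connectivity=4)
    k=(l==l[v,u]).astype(np.uint8); k=cv2.morphologyEx(k,cv2.MORPH_OPEN,np.ones((3,3)))
    cn=max(cv2.findContours(k,0,2)[0],key=cv2.contourArea)
    w=np.array([ray('top',p[0],24)[:2] for p in cn],np.float32)
    print(cv2.contourArea(cn),cv2.minAreaRect(w),cv2.minAreaRect(cn))
E
```

```text
[113 126 131] [112 126 132] [141 150 152] [123 131 133] [145 156 158]
1032.0 ((507.0724182128906, 48.849639892578125), (157.2054443359375, 48.394771575927734), 10.386381149291992) ((282.0405578613281, 197.2432403564453), (60.66322708129883, 18.741483688354492), 80.53767395019531)
766.5 ((356.9581604003906, -120.98516845703125), (109.7945785522461, 49.9505729675293), 75.05412292480469) ((347.82489013671875, 257.5955505371094), (43.792213439941406, 19.75164222717285), 16.389541625976562)
```

View pics/crop0.png

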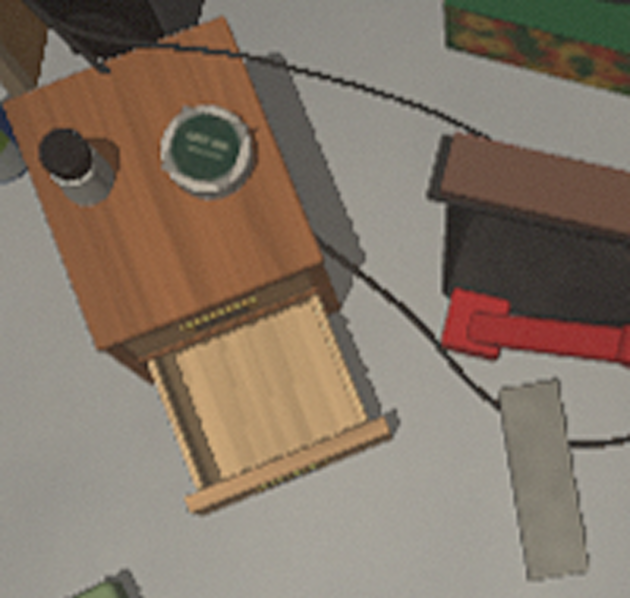

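The crop shows the unit's top-front corners at crop (103,348) and (322,262), the rear ones at (228,18) and (5,102). The drawer's front strip runs from about (190,500) to (395,425), and the stone's corners are at (500,390), (558,378), (588,570) and (530,580). The stone is clear of the other objects, with a cable near its far end.

```bash
python3 - <<'E'
from h import *
np.set_printoptions(precision=1,suppress=True)
m=eyes.camera_model('top');print('cam',-m['R'].T@m['t'])
P=lambda u,v:(u/3.15+110,v/3.15+45)
c=[ray('top',P(*p),170)[:2] for p in((103,348),(322,262),(228,18),(5,102))]
print(c,[np.linalg.norm(c[i]-c[i-1]) for i in range(4)])
for p,z in(((190,492),60),((388,415),60),((195,512),60),((397,432),60)): print(p,ray('top',P(*p),z)[:2])
for p in((500,390),(558,378),(588,570),(530,580)): print('st',ray('top',P(*p),24)[:2])
# fit cabinet pose from corners
y=[87,-87,-87,87];x=[0,0,200,200]
L=np.array([x,y],float).T;W=np.array(c);Lc=L-L.mean(0);Wc=W-W.mean(0)
H=Lc.T@Wc;a=np.arctan2(H[0,1]-H[1,0],H[0,0]+H[1,1]);R=np.array([[np.cos(a),-np.sin(a)],[np.sin(a),np.cos(a)]])
o=W.mean(0)-R@L.mean(0);print('cab',o,a,np.degrees(a),W-(L@R.T+o))
# edges of drawer projected for given d
im=cv2.imread('pics/top0.png')
big=cv2.resize(im,None,fx=4,fy=4,interpolation=cv2.INTER_CUBIC)
def ln(pts,col):
    q=[proj('top',np.r_[R@np.array(p[:2])+o,p[2]])*4+1.5 for p in pts]
    cv2.polylines(big,[np.int32(np.round(q))],True,col,1)
ln([(0,87,170),(0,-87,170),(200,-87,170),(200,87,170)],(255,0,0)); ln([(0,87,0),(0,-87,0),(0,-87,170),(0,87,170)],(255,0,255))
for d,col in((.105,(0,255,0)),(.115,(0,0,255))):
    d*=1000; ln([(-d,86,60),(-d,-86,60),(-d-14,-86,60),(-d-14,86,60)],col)
cv2.imwrite('pics/ov0.png',big[340:860,440:1100])
E
```

```text
cam [ 396.5  107.4 1144.4]
[array([579.5, 375.9]), array([647.2, 219.7]), array([831.8, 297.1]), array([762.7, 459.5])] [np.float64(201.40321431035218), np.float64(170.25491282715117), np.float64(200.13873826857375), np.float64(176.45898804227954)]
(190, 492) [485.7 330.1]
(388, 415) [551.6 174.7]
(195, 512) [469.9 325.3]
(397, 432) [538.  167.1]
st [580.   84.9]
st [591.3  37.1]
st [433.5   9.9]
st [424.1  56.9]
cab [613.6 298.2] 0.40952437218545995 23.464018133971578 [[ 0.6 -2.1]
 [-1.   1.3]
 [ 0.1 -1. ]
 [ 0.3  1.8]]
```

View pics/ov0.png

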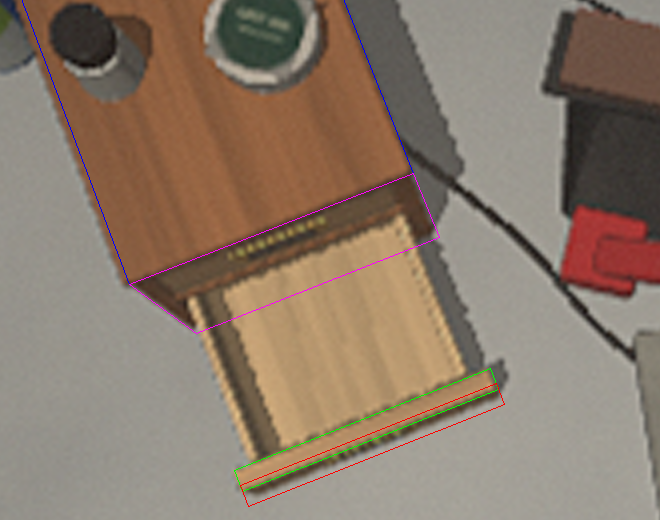

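Overlay: the unit's fit is good within about 2 mm, and the drawer's front matches the green line, so the opening is about 105 mm. Now I'll plan the path in the unit's xz plane, with the tool leaning 25° back from the stone, and check clearances and IK.

```bash
cat >> h.py <<'E'
from scipy.spatial.transform import Rotation as Rot
O=np.array([613.6,298.2]); YAW=.4095; D=105.
SC=np.array([507.,48.]); SY=np.radians(10.3)
AL=np.radians(25); G=60.; TZ=16.     # lean of tool vs stone, TCP station from tail, TCP height over underside
FLIP=False
def quat(yaw,lean):
    z=np.array([np.sin(lean)*np.cos(yaw),np.sin(lean)*np.sin(yaw),-np.cos(lean)])
    y=np.array([-np.sin(yaw),np.cos(yaw),0])*(-1 if FLIP else 1)
    return Rot.from_matrix(np.c_[np.cross(y,z),y,z]).as_quat()
def cab(x,y,z): 
    c,s=np.cos(YAW),np.sin(YAW); return np.array([O[0]+c*x-s*y,O[1]+s*x+c*y,z])
def tcp2(nx,nz,th):   # nose-bottom, slant -> TCP in unit's xz
    c,s=np.cos(th),np.sin(th); return np.array([nx,nz])-(160-G)*np.array([c,-s])+TZ*np.array([s,c])
def pose(nx,nz,deg):
    th=np.radians(deg); x,z=tcp2(nx,nz,th); return cab(x,0,z),quat(YAW,AL-th)
WP=[(-60,135,18),(-60,75,18),(0,40,18),(35,28,18),(52,22,18),(60,22,16),(62,21,8),(64,20.5,0)]
def pick(dz): 
    u=np.array([np.cos(SY),np.sin(SY)]); return np.r_[SC+u*(G-80),TZ+dz],quat(SY,AL)
E
cat > chk.py <<'E'
from h import *
import h
np.set_printoptions(precision=2,suppress=True)
boxes=np.array([[-D-14,-D,0,60],[0,200,80,170],[-D+178,-D+190,0,70],[-D,-D+178,0,18]]) # x0 x1 z0 z1
def box(a,b,c,d): 
    t=np.linspace(0,1,30); return np.r_[np.c_[a+(b-a)*t,0*t+c],np.c_[a+(b-a)*t,0*t+d],np.c_[0*t+a,c+(d-c)*t],np.c_[0*t+b,c+(d-c)*t]]
def clr(p): 
    dx=np.maximum(np.maximum(boxes[:,0]-p[:,:1],p[:,:1]-boxes[:,1]),0);dz=np.maximum(np.maximum(boxes[:,2]-p[:,1:],p[:,1:]-boxes[:,3]),0)
    return np.hypot(dx,dz).min(0)
for a,b in zip(WP[:-1],WP[1:]):
  r=[]
  for t in np.linspace(0,1,6):
    n=np.array(a)*(1-t)+np.array(b)*t; th=np.radians(n[2]); c,s=np.cos(th),np.sin(th)
    st=box(-160,0,0,24)@np.array([[c,-s],[s,c]])+n[:2]
    l=AL-th; T=tcp2(n[0],n[1],th); zt=np.array([np.sin(l),-np.cos(l)]); xt=np.array([np.cos(l),np.sin(l)])
    g=lambda q:q@np.array([xt,zt])+T
    body=g(box(-37.5,37.5,-200,-73)); fin=g(box(-9,9,-73,11))
    sides=(body[:,1]-70).min()
    r.append(np.r_[clr(st),clr(body)[:2],sides,clr(fin)])
  print(b,'stone front/edge/rear/floor',np.min(r,0)[:4],'body front/unit/sides',np.min(r,0)[4:7],'fin',np.min(r,0)[7:])
j0=telemetry.read_state()['joints']
m=eyes.camera_model('wrist'); s=telemetry.read_state()
print('cam in tool',Rot.from_quat(s['eef_rot']).inv().apply(-m['R'].T@m['t']-s['position']), 'tool y',Rot.from_quat(s['eef_rot']).apply([0,1,0]),j0)
for h.FLIP in(False,True):
    print(h.FLIP)
    for p in [pick(150),pick(0)]+[pose(*w) for w in WP]: print(solve_ik(*p))
    for x,z in((-145,60),(-20,40),(-110,150)): print('push',solve_ik(cab(x,0,z),quat(YAW,np.radians(40))))
E
python3 chk.py
```

```text
(-60, 75, 18) stone front/edge/rear/floor [ 28.18  52.58 128.63  57.  ] body front/unit/sides [137.46 125.05 119.  ] fin [ 55.39 139.89 216.86  99.61]
(0, 40, 18) stone front/edge/rear/floor [13.48 11.16 65.58 22.  ] body front/unit/sides [95.41 61.84 84.  ] fin [ 15.86  79.97 153.02  56.1 ]
(35, 28, 18) stone front/edge/rear/floor [12.84 14.1  30.58 10.  ] body front/unit/sides [82.09 26.84 72.  ] fin [ 15.86  46.49 117.89  44.1 ]
(52, 22, 18) stone front/edge/rear/floor [12.42 14.64 13.58  4.  ] body front/unit/sides [78.78  9.84 66.  ] fin [ 42.19  30.33 100.89  38.1 ]
(60, 22, 16) stone front/edge/rear/floor [11.87 15.12  6.38  4.  ] body front/unit/sides [75.38  6.1  61.18] fin [58.33 24.69 94.11 34.67]
(62, 21, 8) stone front/edge/rear/floor [ 8.56 15.34  6.38  3.  ] body front/unit/sides [51.28  6.1  39.61] fin [55.43 24.69 94.11 19.61]
(64, 20.5, 0) stone front/edge/rear/floor [ 8.36 25.88  7.66  2.5 ] body front/unit/sides [27.13 20.28 16.81] fin [43.61 32.83 95.98  4.73]
cam in tool [  82.91   -0.65 -155.01] tool y [ 0.33  0.95 -0.  ] [ 1.15  0.35  1.65  0.    1.14 -0.08]
F
[... 201 characters left out ...]
  0.63  1.65  0.01  0.74 -1.6 ]
[ 0.38  0.66  1.6   0.01  0.76 -1.6 ]
[ 0.38  0.66  1.61  0.01  0.71 -1.6 ]
[ 0.38  0.64  1.73  0.02  0.47 -1.62]
[ 0.38  0.65  1.83  0.06  0.23 -1.66]
push [0.36 0.51 2.25 3.04 0.31 1.63]
push [0.37 0.67 1.94 3.   0.17 1.68]
push None
True
[-0.06  0.18  2.16  0.26  0.4   1.11]
[-0.06  0.53  2.22  1.95  0.11 -0.6 ]
[0.37 0.32 1.83 0.01 0.87 1.53]
[0.37 0.41 1.88 0.01 0.73 1.53]
[0.38 0.56 1.74 0.01 0.72 1.54]
[0.38 0.63 1.65 0.01 0.74 1.54]
[0.38 0.66 1.6  0.01 0.76 1.54]
[0.38 0.66 1.61 0.01 0.71 1.54]
[0.38 0.64 1.73 0.02 0.47 1.52]
[0.38 0.65 1.83 0.06 0.23 1.48]
push [ 0.36  0.51  2.25  3.04  0.31 -1.51]
push [ 0.37  0.67  1.94  3.    0.17 -1.46]
push None
```

```bash
sed -i 's/^AL=np.radians(25); G=60./AL=np.radians(17); G=50./; s/^WP=.*/WP=[(-60,135,18),(-60,75,18),(0,40,18),(35,28,18),(48,23,17),(54,22,16),(60,21,8),(64,20.5,0)]/' h.py
sed -i 's/(False,True)/(False,)/; s/((-145,60),(-20,40),(-110,150))/((-150,120),(-150,50),(-60,50),(-25,50),(-22,50))/; s/radians(40)/radians(20)/' chk.py; python3 chk.py
```

```text
(-60, 75, 18) stone front/edge/rear/floor [ 28.18  52.58 128.63  57.  ] body front/unit/sides [136.56 123.78 126.54] fin [ 61.89 149.85 227.97 105.54]
(0, 40, 18) stone front/edge/rear/floor [13.48 11.16 65.58 22.  ] body front/unit/sides [102.3   60.75  91.54] fin [ 18.3   89.4  164.06  60.05]
(35, 28, 18) stone front/edge/rear/floor [12.84 14.1  30.58 10.  ] body front/unit/sides [90.94 25.56 79.54] fin [ 16.27  54.4  128.78  48.05]
(48, 23, 17) stone front/edge/rear/floor [ 9.72 14.64 17.98  5.  ] body front/unit/sides [84.8  15.02 73.46] fin [ 31.78  43.52 116.52  41.46]
(54, 22, 16) stone front/edge/rear/floor [ 8.   16.58 12.38  4.  ] body front/unit/sides [82.24 11.11 70.03] fin [ 43.48  38.54 111.14  38.54]
(60, 21, 8) stone front/edge/rear/floor [ 5.38 16.95  9.66  3.  ] body front/unit/sides [59.21 11.11 48.39] fin [ 47.36  38.54 109.09  21.88]
(64, 20.5, 0) stone front/edge/rear/floor [ 6.56 26.11  9.    2.5 ] body front/unit/sides [35.39 21.08 25.35] fin [ 40.58  41.49 107.18   5.35]
cam in tool [  82.91   -0.65 -155.01] tool y [ 0.33  0.95 -0.  ] [ 1.15  0.35  1.65  0.    1.14 -0.08]
False
[-0.04  0.19  2.09  0.12  0.58 -1.89]
[-0.04  0.52  2.16  0.37  0.18 -2.15]
[ 0.38  0.36  1.76 -0.    1.04 -1.6 ]
[ 0.38  0.45  1.8  -0.    0.91 -1.6 ]
[ 0.38  0.59  1.66 -0.    0.91 -1.6 ]
[ 0.38  0.66  1.57 -0.    0.93 -1.6 ]
[ 0.38  0.68  1.55 -0.    0.91 -1.6 ]
[ 0.38  0.69  1.55  0.    0.89 -1.6 ]
[ 0.38  0.66  1.66  0.01  0.66 -1.61]
[ 0.38  0.65  1.76  0.02  0.43 -1.62]
push [ 0.37  0.35  2.03  0.03  0.41 -1.64]
push [ 0.37  0.49  2.06  0.06  0.24 -1.66]
push [ 0.38  0.6   1.83  0.03  0.36 -1.63]
push [ 0.38  0.65  1.74  0.03  0.41 -1.62]
push [ 0.38  0.65  1.73  0.03  0.41 -1.62]
```

```bash
sed -i 's/(60,21,8)/(61,21,8)/' h.py; python3 - <<'E'
from h import *
ctrl.movep(*pick(120))
ctrl.servo_line(pick(30)[0],vel=120)
print(ctrl.servo_line(pick(0)[0],vel=40,max_force=10))
ctrl.gripper_to(48,50); s=telemetry.read_state(); print(s['finger_gap'],s['gripper_force'],s['force'],s['clock'])
ctrl.servo_line(pick(15)[0],vel=40); ctrl.servo_line(pick(115)[0],vel=120)
s=telemetry.read_state(); print(s['finger_gap'],s['force'],s['wrist_torque'],s['clock'],s['position'],pick(115)[0])
a=eyes.read_camera('scene');b=eyes.read_camera('wrist'); cv2.imwrite('pics/lift.png',np.vstack([a[60:320],b])[:, :][:600]); print(a.shape)
cv2.imwrite('pics/lift.png',cv2.resize(np.hstack([a[60:320,150:450],b[::1][:260]]),None,fx=.98,fy=.98)); cv2.imwrite('pics/liftw.png',b)
E
```

```text
False
49.645887357939245 39.60228145122528 [-0.75307933  0.74398137  0.57392036] 4.7333
49.73790254311536 [-0.22060615  0.01615994 -3.83217938] [-0.05066329  0.38907857  0.01904661] 6.2417 [477.01549335  42.65166522 130.26538888] [477.48344886  42.63593355 131.        ]
(384, 512, 3)
```

View pics/lift.png

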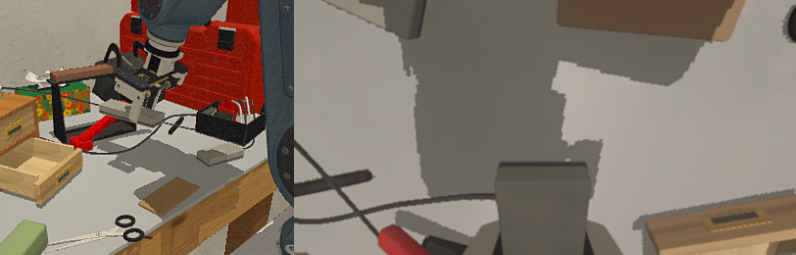

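The stone is lifted and level in the scene view. In the wrist view its tail end lies at composite (498,165)–(587,163). I'll check the held pose against the prediction.

```bash
python3 - <<'E'
from h import *
s=telemetry.read_state(); z=s['position'][2]-TZ
u=np.array([np.cos(SY),np.sin(SY)]);v=np.array([-u[1],u[0]]); T=s['position'][:2]
b=cv2.imread('pics/liftw.png'); 
for along in(-G,-G+160):
  for w in(25,-25):
    for h in(0,24):
      p=proj('wrist',np.r_[T+u*along+v*w,z+h]); print(along,w,h,p)
      if along<0: cv2.circle(b,tuple(int(round(q)) for q in p),2,(0,0,255),-1)
cv2.imwrite('pics/liftw2.png',cv2.resize(b[130:384,130:400],None,fx=2,fy=2))
E
```

```text
-50.0 25 0 [297.77257087 162.32484336]
-50.0 25 24 [304.1565877  185.18835961]
-50.0 -25 0 [209.45434045 162.44727267]
-50.0 -25 24 [203.13340433 185.33083567]
110.0 25 0 [282.06877898 322.74643435]
110.0 25 24 [284.57545215 350.66241167]
110.0 -25 0 [225.61636265 322.83423151]
110.0 -25 24 [223.1883276  350.75968944]
```

View pics/liftw2.png

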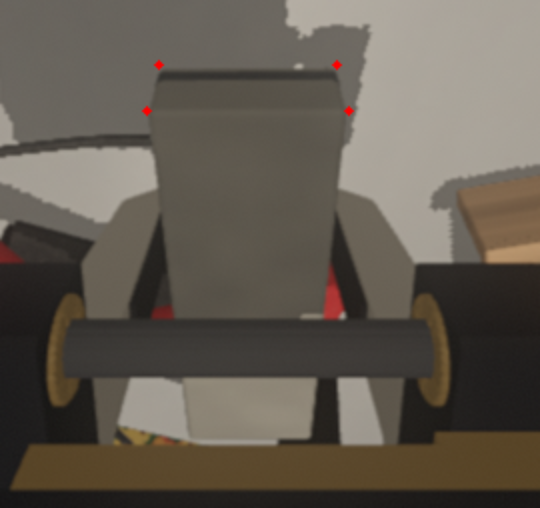

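The overlay agrees in y and at the nose. The tail's lower edge is about 3 px off, so I'll fit a small shift and pitch from these corners.

```bash
python3 - <<'E'
from h import *
from scipy.optimize import least_squares
s=telemetry.read_state(); T=s['position']
u=np.array([np.cos(SY),np.sin(SY),0]);v=np.array([-u[1],u[0],0]);k=np.array([0,0,1.])
obs=[(-G,25,24,346,111),(-G,-25,24,152,111),(-G,25,0,337,72),(-G,-25,0,160,72),(160-G,25,24,312,438),(160-G,-25,24,190,438)]
def f(q):
    c,sn=np.cos(q[2]),np.sin(q[2]); r=[]
    for a,w,h,x,y in obs:
        h-=TZ; r.append(proj('wrist',T+u*(a*c-h*sn+q[0])+v*(w+q[3])+k*(a*sn+h*c+q[1]))-np.array([x/2+130,y/2+130]))
    return np.ravel(r)
o=least_squares(f,[0,0,0,0]); print(o.x[:2],np.degrees(o.x[2]),o.x[3],np.abs(o.fun).max())
E
```

```text
[ 3.44586575 -3.64698775] 0.4223616523332172 0.5751290747456943 1.876775294095836
```

Pitch is 0.4° and the few-mm offsets are within calibration, so the clearances hold. Inserting now, with force guards.

```bash
python3 - <<'E'
from h import *
ctrl.movep(*pose(*WP[0]))
for i,w in enumerate(WP[1:6]):
    p,q=pose(*w); hit=ctrl.servo_line(p,vel=(100,60,50,40,30)[i],orientation=q,max_force=6)
    s=telemetry.read_state(); print(w,hit,s['force'].round(2),(s['position']-p).round(1),s['clock'])
    if hit: break
a=eyes.read_camera('scene');b=eyes.read_camera('top')
cv2.imwrite('pics/in.png',np.hstack([cv2.resize(a[90:290,50:250],(400,400)),cv2.resize(b[80:230,130:280],(400,400))]))
E
```

```text
(-60, 75, 18) False [-0.24  1.38 -3.53] [ 0.3 -0.1  0.4] 7.9083
(0, 40, 18) False [ 0.43 -0.05 -3.25] [-0.1 -0.   0.2] 9.2167
(35, 28, 18) False [-0.61 -0.27 -2.6 ] [-0.2 -0.   0. ] 10.1083
(48, 23, 17) False [ 0.86 -0.38 -2.86] [-0.1 -0.  -0.2] 10.6083
(54, 22, 16) False [ 0.07 -1.08 -3.29] [-0.1 -0.  -0.1] 10.9583
```

View pics/in.png

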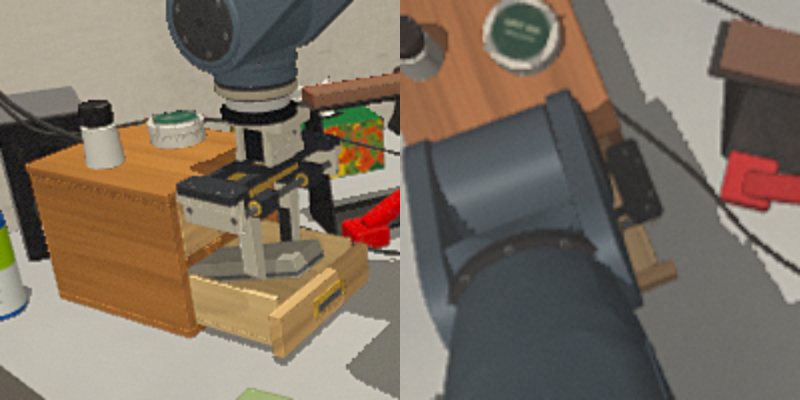

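The scene view shows the stone slanting in under the unit, with its tail end just inside the front panel at about (305,262). No contact forces so far. Next I'll flatten it, lower it gently and release.

```bash
python3 - <<'E'
from h import *
def go(w,v,f):
    p,q=pose(*w); hit=ctrl.servo_line(p,vel=v,orientation=q,max_force=f)
    s=telemetry.read_state(); print(w,hit,s['force'].round(2),s['wrist_torque'].round(2),(s['position']-p).round(1),s['clock']); return hit
ok=not go(WP[6],30,5) and not go(WP[7],20,4)
go((64,16.5,0),8,3)
ctrl.hold(.2); s=telemetry.read_state(); print(s['force'].round(2),s['position'],s['finger_gap'])
ctrl.gripper_to(66); s=telemetry.read_state(); print(s['force'].round(2),s['position'][2])
p,q=pose(64,20,0); zt=Rot.from_quat(q).apply([0,0,1.]); 
print(ctrl.servo_line(s['position']-zt*60,vel=80,max_force=6))
ctrl.servo_line(cab(-150,0,170),vel=150)
a=eyes.read_camera('scene');b=eyes.read_camera('wrist')
cv2.imwrite('pics/laid.png',np.hstack([cv2.resize(a[90:290,50:250],(384,384)),b[:,50:450]])); cv2.imwrite('pics/laidw.png',b);print(telemetry.read_state()['clock'])
E
```

```text
(61, 21, 8) False [-0.26 -0.53 -3.67] [-0.02  0.23  0.01] [0.2 0.1 0.3] 11.7333
(64, 20.5, 0) False [-0.24 -0.91 -3.23] [-0.08  0.44  0.06] [0.3 0.1 0.3] 12.6667
(64, 16.5, 0) True [ 0.56 -0.16  4.74] [ 0.09 -0.11  0.02] [0.3 0.1 1.5] 13.0583
[0.21 0.68 6.04] [571.67770859 279.99651034  34.02026172] 49.64056762909363
[-0.38 -0.33  0.36] 32.821064334904534
False
15.7083
```

View pics/laid.png

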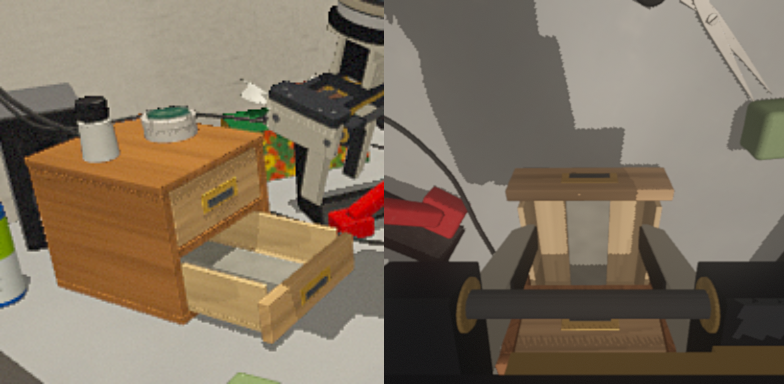

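The stone lies flat and centred in the drawer, seen in the wrist view at about (590,230). Now I'll push the drawer shut with closed, leaning fingers.

```bash
python3 - <<'E'
from h import *
q=quat(YAW,np.radians(20))
ctrl.gripper_to(0)
ctrl.servo_line(cab(-170,0,120),vel=150,orientation=q)
ctrl.servo_line(cab(-165,0,50),vel=100,max_force=8)
print(ctrl.servo_line(cab(-128,0,50),vel=40,max_force=12))
def rep():
    s=telemetry.read_state(); p=s['position'][:2]-O; print('x',p@[np.cos(YAW),np.sin(YAW)],s['force'].round(1),s['clock'])
rep()
for x in(-40,-20):
    for k in range(3):
        h=ctrl.servo_line(cab(x,0,50),vel=45 if x<-30 else 20,max_force=14); print(h); rep()
        if not h: break
b=eyes.read_camera('scene'); cv2.imwrite('pics/push.png',b[90:290,50:250])
E
```

```text
False
x -128.15072722851892 [-0.5 -0.3 -0.2] 19.2583
False
x -40.03101756045317 [-3.   0.1 -0.8] 21.3667
True
x -22.873714631610678 [-1.8  1.   2. ] 22.2333
True
x -22.813419198030765 [-2.5 -0.9  1.8] 22.4583
False
x -22.223074332279893 [-12.7  -5.5   5.3] 22.8083
```

```bash
python3 - <<'E'
from h import *
ctrl.servo_line(cab(-80,0,50),vel=80)
ctrl.servo_line(cab(-130,-60,200),vel=150)
ctrl.movep([350,150,300],quat(YAW,np.radians(10)))
a=eyes.read_camera('scene');b=eyes.read_camera('top')
q=[proj('top',cab(x,y,z)) for x,y,z in((0,87,60),(0,-87,60),(-14,-86,60),(-14,86,60))]
c=cv2.resize(b[60:200,120:260],(560,560),interpolation=cv2.INTER_CUBIC)
cv2.polylines(c,[np.int32((np.array(q)-[120,60])*4+1.5)],True,(0,255,0),1)
cv2.imwrite('pics/shut.png',np.hstack([cv2.resize(a[90:290,30:170],(240,343)),c[217:560]])); print(telemetry.read_state()['clock'])
E
```

```text
25.95
```

View pics/shut.png

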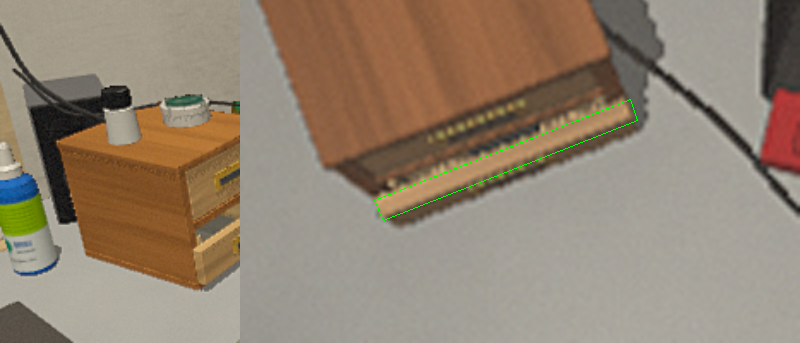

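The top view shows the drawer's front on the shut outline (380,210)–(635,110), and the push ended against a hard stop. Handing in.

```bash
python3 -c "
from station import *
print(ticket.finish_job())"
```

```text
the job is handed in; nothing more can be done
None
```

The long stone lies flat in the lower drawer, the drawer is pushed shut against its stop, the short stone was not touched, and the job was handed in at about 26 s on the clock.

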